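# Make up a soldering kit and a glass-bonding kit in two trays

## Task

Make up the two repair kits from the stock on the mat. Soldering kit, blue tray: set the open black tin down in the tray, then stand the orange paste syringe upright inside the tin. Glass-bonding kit, red tray: pack the yellow jar, the black glue dropper and the UV torch side by side, each upright on the tray's floor - a snug fit, nothing perched on a rim or on anything else; leave the lacquer bottle and the wire spool standing where they are.

Things in the scene. Friction and masses are not known exactly. Their poses are not given: they have to be found in the camera images.
- blue_tray: Blue plastic kit tray, empty, fixed to the mat. Open top; inside 72 mm along its own x by 66 mm along its own y, upright walls 2.5 mm thick, floor 4 mm thick, rim 18 mm above the mat. Outside with the rim 83 x 77 mm. Origin: centre of the underside; z up. For the soldering kit. It lies on a mat on the wooden riser; the mat's top is 142 mm above the desk (z = 0.142 m).
- red_tray: Dark red plastic kit tray, empty, fixed to the mat. Open top; inside 72 mm along its own x by 66 mm along its own y, upright walls 2.5 mm thick, floor 4 mm thick, rim 18 mm above the mat. Outside with the rim 83 x 77 mm. Origin: centre of the underside; z up. For the glass-bonding kit. On the same mat. A white cable, fixed, lies across the far corner of the mat, up to 15 mm high.
- tin: Round open black tin, no lid, outside diameter 54 mm, 32 mm high, wall about 3 mm (inside diameter about 47 mm), bottom 2 mm. Origin: centre of the underside; z up along it. 70 g; grip it across the outside near the rim.
- syringe: Orange paste syringe with a cream cap, standing on its round flange: flange 25 mm across and 5 mm high, barrel 16 mm in diameter up to 78 mm, cap 11 mm in diameter up to 88 mm. Origin: centre of the underside; z up along it. 30 g.
- jar: Small yellow jar with a yellow lid: body 34 mm in diameter, lid 37 mm in diameter from 26 mm up, 39 mm high. Origin: centre of the underside; z up along it. 35 g.
- glue: Small black glue dropper bottle with a blue and white label and a pointed black top: body 27 mm in diameter up to 44 mm, above it a top 20 mm wide that narrows to a nozzle, 86 mm high in all. Origin: centre of the underside; z up along it. 30 g.
- torch: UV torch standing on its tail: dark grey cylinder 26 mm in diameter, with an orange-red end 24 mm in diameter on top from 78 mm up, 87 mm high. Origin: centre of the underside; z up along it. 90 g.
- lacquer: Lacquer bottle beside the mat on the bare wood, not wanted in either kit: pale and magenta label, 25 mm in diameter, plain black cap (18 mm) from 38 mm up, 71 mm high. Origin: centre of the underside; z up along it.
- spool: Spool of wire with blue flanges beside the mat on the bare wood, not wanted in either kit: 46 mm in diameter, 22 mm high. Origin: centre of the underside; z up along it.

How it is judged:
By the outcome, as a careful person would: the job done as asked, in the order asked, and still so for the second after the job is handed in, with the robot touching nothing.
It also fails if it takes over 117 s, if anything falls off the work surface, if the arm or the gripper's body presses on something with over 40 N, if the wrist force passes 120 N, or if a joint passes its speed limit or range.

## Robot

A 6-joint arm with a two-finger parallel gripper is mounted at the origin on the work surface; the furniture and walls round the work are solid. World frame = base frame: x ahead of the robot, y to its left, z up, the work surface at z = 0. Lengths are in mm, angles in degrees, forces in N, time in s.
With the tool pointing down it reaches from about 300 to 850 mm from the base axis. Payload 4.2 kg.
Tool frame: the origin (TCP) lies midway between the tips of the shut fingers; the grasp point (between the pads) lies 19 mm behind it (pinch_z is the distance from the TCP to the grasp point, in mm); z points along the fingers, y is the line along which they close (so a half turn about z gives the same grasp; the last joint's range is limited). The gripper opens to 91 mm and grips with 3 to 60 N. Pads are 32 mm wide; open, the fingers measure 118 mm over their backs; the gripper's body (76 mm by 178 mm) begins 60 mm behind the grasp point.
Start: joints at [63.369, 18.312, 89.639, -0, 72.044, -1.146], TCP at [247.414, 519.066, 213.976] pointing down, gripper open.
Joint ranges: [-177.97, 177.97], [-48.28, 115.42], [12.27, 149.76], [-77.06, 257.06], [2.81, 150.46], [-146.56, 146.56]. Speed limits (degrees/s): [147.25, 147.25, 180, 180, 180, 180].

## Interface

Orientations are given as [roll, pitch, yaw] about the fixed x, y, z axes, in that order (R = Rz(yaw) Ry(pitch) Rx(roll)).
In Python, from workcell import * gives the robot as it stands.
- The arm moves only by the tool step_arm, never from a script. Its argument "steps" is a list of rows, each a list of 7 numbers: the turn, a rotation vector about the tool's x, y, z in degrees, then the shift along the tool's x, y, z in mm, then the opening, from 0 (shut) to 1 (fully open). In form: [[rx, ry, rz, x, y, z, hand], ...]. A call has exactly 8 rows; each row shifts and turns the commanded pose from where the row before left it, along the tool's axes as they then stand; what a row does not reach is not made up. A row lasts 1/8 s, in which the tool goes at most 62.5 mm and 10.7 degrees, less where a joint would pass 70% of its speed; a pose out of reach is approached as far as the arm can. A call is refused whole if a number of a shift passes 62.5 or a number of a turn 10.7, either way. A call with a gripper value outside its range is refused whole. The fingers move at their own pace and stop on an object; "force" is the grip in N (left out, the last holds). Time passes only in rows, so rows that do not move let the fingers close, or fill a call up. It gives the time, the measured TCP pose, the force, the opening and the grip force at its end, in the units of the state.
- state(): the state, without advancing time (a new reading comes with each control period).
- grab_frame(name): name is "scene" or "side" or "wrist"; returns a dict with "image" (480x640x3 uint8, blue, green, red), "fovy" (degrees; the focal length in pixels is half the picture's height over the tangent of half this angle, whatever the lens; pixels are square), "cx", "cy" (the principal point, pixels), "dist" ([k1, k2, p1, p2, k3] as OpenCV has them; the pictures are not rectified), "origin" and "rotation" of the camera in the world; the wrist camera has in their place "tool_from_camera" (4x4, takes a point from camera to tool coordinates, whose origin is the TCP and whose axes are the flange's). Camera axes: x right, y down, z forward; pixel columns grow to the right and rows downward; lengths in mm; the calibration is good to about 2 mm. A picture is of the moment at which its call begins: read the wrist's pose just before it. There is no depth.
- job_done(): hands the job in; it is judged then, once.
The state is a dict: "time_s": time; "qpos": joint angles; "qvel": joint speeds; "effort": joint torques, N m; "ee_pos": TCP position; "ee_rot": TCP orientation; "force": force on the tool from outside, world axes, zero at the start; "torque": the same for the moment, N m; "gripper_width": finger opening in mm; "gripper_force": force on a finger pad.
Only numpy, scipy, OpenCV 4.12 (cv2) and the standard library are available. Lean on these libraries where they do the work, as an engineer would, in place of code of your own. Each camera call takes 0.05 s, during which the arm holds its last target. There are 200 camera calls.

## Working session

There is one attempt and no reset: what is moved stays moved. The work goes in short steps, Python scripts to look and compute and a tool call to move; the robot and the scene stay as the last step left them, time stands still between calls to the robot, and variables do not carry over. Pictures are saved under pics/ and viewed, at most 14 in all, crops included, and the job is handed in when it is done.

Besides the shell and the picture viewer there is one more tool, called by a JSON object that holds its "api" and its "payload", one argument or row to a line. step_arm: Moves the arm, as the interface text tells. Its arguments: {"type":"object","properties":{"steps":{"type":"array","items":{"type":"array","items":{"type":"number"}}},"force":{"type":"number"}},"required":["steps"]}

```bash
mkdir -p pics; ls; python3 - <<'E'
from workcell import *
import cv2
s=state();print({k:s[k] for k in('time_s','ee_pos','ee_rot','gripper_width','force')})
for n in("scene","side","wrist"):
    f=grab_frame(n);cv2.imwrite(f"pics/{n}0.png",f["image"])
    print(n,{k:v for k,v in f.items() if k!="image"})
E
```

```text
pics
{'time_s': 0.0, 'ee_pos': array([247.18509232, 518.59447101, 213.12078786]), 'ee_rot': array([-1.79898670e+02, -2.19444556e-03,  1.54513521e+02]), 'gripper_width': 91.21112660575837, 'force': array([ 0.11818646,  0.17196865, -0.60337883])}
scene {'fovy': 45.97360528430631, 'cx': 318.186157507017, 'cy': 241.5181429014446, 'dist': array([-0.04776482,  0.        ,  0.        ,  0.        ,  0.        ]), 'origin': array([ -55.69951252, -166.3830702 ,  699.93559536]), 'rotation': array([-127.22191315,   -0.20043803,  -45.6832319 ])}
side {'fovy': 47.16057326814288, 'cx': 328.77053991900107, 'cy': 232.91574544009293, 'dist': array([-0.02128661,  0.        ,  0.        ,  0.        ,  0.        ]), 'origin': array([ 341.69886321, -455.35273462,  588.21323834]), 'rotation': array([-118.63269027,    0.67835407,   -8.28617851])}
wrist {'fovy': 71.52229066499328, 'cx': 317.98164758370416, 'cy': 237.32870053340213, 'dist': array([-0.05679499,  0.        ,  0.        ,  0.        ,  0.        ]), 'tool_from_camera': array([[-1.29575695e-03, -9.56747736e-01, -2.90915950e-01,
         8.50939118e+01],
       [ 9.99999160e-01, -1.24289834e-03, -3.66482779e-04,
         4.56617332e-01],
       [-1.09473832e-05, -2.90916180e-01,  9.56748544e-01,
        -1.71357281e+02],
       [ 0.00000000e+00,  0.00000000e+00,  0.00000000e+00,
         1.00000000e+00]])}
```

View pics/scene0.png

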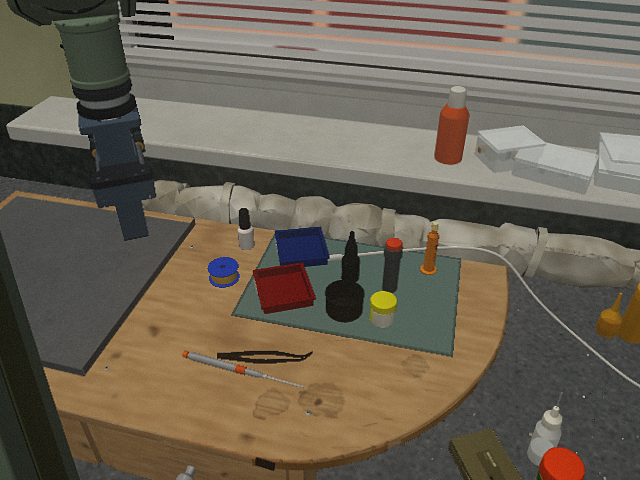

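View pics/side0.png

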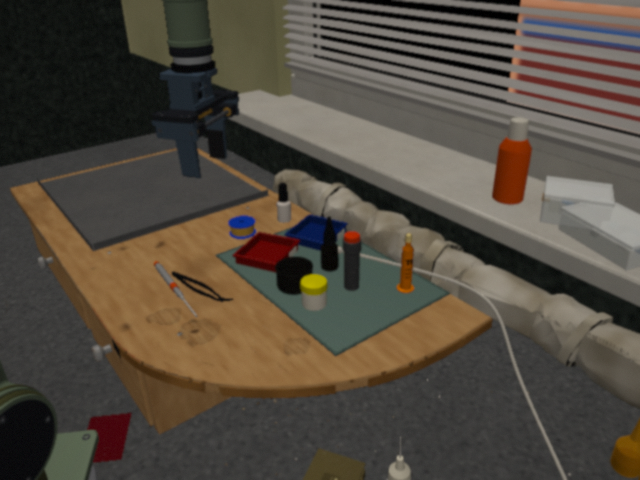

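The scene view shows the blue tray (302,245), red tray (284,287), tin (344,300), jar (383,308), glue (350,260), torch (392,265), syringe (431,250), lacquer (245,230) and spool (223,271). The side view confirms that layout.

```bash
cat > h.py <<'E'
from workcell import *
import numpy as np, cv2
from scipy.spatial.transform import Rotation as R
def grab(n):
    s=state(); f=grab_frame(n)
    h=f["image"].shape[0]; fl=h/2/np.tan(np.radians(f["fovy"]/2))
    f["K"]=np.array([[fl,0,f["cx"]],[0,fl,f["cy"]],[0,0,1.]])
    if n=="wrist":
        T=f["tool_from_camera"]; Rt=R.from_euler("xyz",s["ee_rot"],degrees=True).as_matrix()
        f["R"]=Rt@T[:3,:3]; f["o"]=Rt@T[:3,3]+s["ee_pos"]
    else:
        f["R"]=R.from_euler("xyz",f["rotation"],degrees=True).as_matrix(); f["o"]=np.array(f["origin"])
    return f
def cast(f,uv,z):
    uv=np.array(uv,float).reshape(-1,1,2)
    p=cv2.undistortPoints(uv,f["K"],f["dist"]).reshape(-1,2)
    d=np.c_[p,np.ones(len(p))]@f["R"].T
    return f["o"]+d*((z-f["o"][2])/d[:,2])[:,None]
def proj(f,P):
    P=np.array(P,float).reshape(-1,3)
    Rc=f["R"].T
    return cv2.projectPoints(P,cv2.Rodrigues(Rc)[0],-Rc@f["o"],f["K"],f["dist"])[0].reshape(-1,2)
def crop(im,x0,y0,x1,y1,s,name):
    cv2.imwrite(name,cv2.resize(im[y0:y1,x0:x1],None,fx=s,fy=s,interpolation=cv2.INTER_CUBIC))
E
python3 - <<'E'
from h import *
f=grab("scene")
for n,u,z in [("tin top",(345,289),174),("jar top",(383,300),181),("glue base",(350,281),142),("torch top",(394,243),229),("torch base",(391,288),142),("syr base",(429,270),145),("lacq base",(246,247),140),("spool top",(223,266),162),("blue rim",(302,243),160),("red rim",(284,282),160),("mat corners",(233,315),142),("m",(453,354),142),("m",(462,258),142),("m",(275,235),142)]:
    print(n,cast(f,u,z)[0].round())
print(proj(f,[[600,300,142]]))
s=state();r=R.from_euler("xyz",s["ee_rot"],degrees=True).as_matrix();print(r.round(3))
E
```

```text
tin top [389. 214. 174.]
jar top [403. 158. 181.]
glue base [435. 243. 142.]
torch top [460. 189. 229.]
torch base [465. 190. 142.]
syr base [536. 172. 145.]
lacq base [381. 420. 140.]
spool top [310. 386. 162.]
blue rim [434. 344. 160.]
red rim [351. 297. 160.]
mat corners [267. 312. 142.]
m [421.  52. 142.]
m [600. 154. 142.]
m [434. 409. 142.]
[[389.48587533 220.4069802 ]]
[[-0.903  0.43  -0.   ]
 [ 0.43   0.903 -0.001]
 [ 0.    -0.001 -1.   ]]
```

{"api": "step_arm", "payload": {
  "steps": [
    [0, 0, 0, 0, 0, -54, 1],
    [0, 0, 0, 0, 0, -54, 1],
    [0, 0, 0, -40, -40, 0, 1],
    [0, 0, 0, -40, -40, 0, 1],
    [0, 0, 0, -40, -40, 0, 1],
    [0, 0, 0, -40, -40, 0, 1],
    [0, 0, 0, -40, -40, 0, 1],
    [0, 0, 0, -40, -40, 0, 1]
  ],
  "force": 15
}}

```text
time_s: 1.2
ee_pos: [361.0, 197.4, 322.0]
ee_rot: [180.0, 0.0, 154.5]
force: [1.6, 0.1, 0.1]
gripper_width: 90.9
gripper_force: 0.0
```

{"api": "step_arm", "payload": {
  "steps": [
    [0, 0, 0, -40, -40, 0, 1],
    [0, 0, 0, -13, -23, 0, 1],
    [0, 0, 10, 0, 0, 0, 1],
    [0, 0, 10, 0, 0, 0, 1],
    [0, 0, 10, 0, 0, 0, 1],
    [0, 0, 10, 0, 0, 0, 1],
    [0, 0, 10, 0, 0, 0, 1],
    [0, 0, 10, 0, 0, 0, 1]
  ]
}}

```text
time_s: 2.2
ee_pos: [381.4, 119.4, 321.8]
ee_rot: [-180.0, 0.0, 94.2]
force: [-0.6, 0.3, -0.6]
gripper_width: 91.2
gripper_force: 0.0
```

{"api": "step_arm", "payload": {
  "steps": [
    [0, 0, 10, 0, 0, 0, 1],
    [0, 0, 10, 0, 0, 0, 1],
    [0, 0, 6.5, 0, 0, 0, 1],
    [0, 0, 0, 0, 0, 0, 1],
    [0, 0, 0, 0, 0, 0, 1],
    [0, 0, 0, 0, 0, 0, 1],
    [0, 0, 0, 0, 0, 0, 1],
    [0, 0, 0, 0, 0, 0, 1]
  ]
}}

```text
time_s: 3.2
ee_pos: [381.5, 119.5, 321.9]
ee_rot: [-180.0, -0.0, 68.0]
force: [0.1, -0.6, -0.9]
gripper_width: 91.2
gripper_force: 0.0
```

```bash
python3 - <<'E'
from h import *
f=grab("wrist");cv2.imwrite("pics/w1.png",f["image"]);np.save("w1.npy",f,allow_pickle=True)
s=state();print(s["time_s"],s["ee_pos"],s["ee_rot"],s["qpos"].round(1))
E
```

```text
3.25 [381.5438163  119.46715027 321.96682475] [ 1.79998837e+02 -7.93969264e-03  6.80236793e+01] [15.7 -1.1 97.9  0.  83.2 37.7]
```

View pics/w1.png

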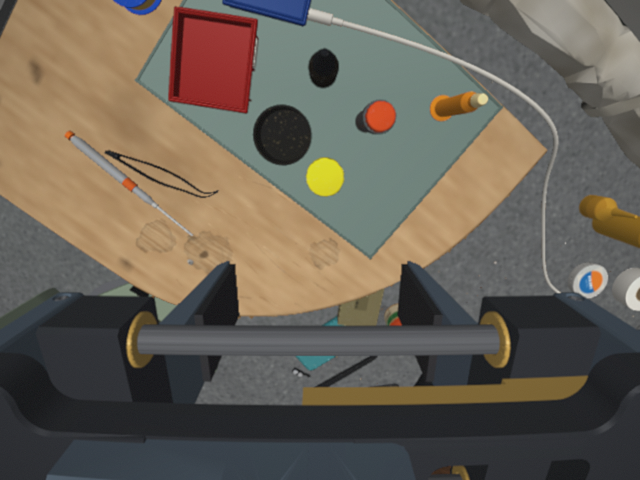

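The wrist view shows the red tray at about (213,60), tin (283,135), jar lid (325,176), torch top (380,116), glue (323,68), syringe flange (440,107) and cap (480,99). The blue tray is cut off at the top, so I'll take a second view further forward.

{"api": "step_arm", "payload": {
  "steps": [
    [0, 0, 0, 30, 0, 0, 1],
    [0, 0, 0, 30, 0, 0, 1],
    [0, 0, 0, 30, 0, 0, 1],
    [0, 0, 0, 0, 0, 0, 1],
    [0, 0, 0, 0, 0, 0, 1],
    [0, 0, 0, 0, 0, 0, 1],
    [0, 0, 0, 0, 0, 0, 1],
    [0, 0, 0, 0, 0, 0, 1]
  ]
}}

```text
time_s: 4.25
ee_pos: [415.1, 202.6, 322.1]
ee_rot: [180.0, -0.0, 68.0]
force: [0.2, 0.4, -0.3]
gripper_width: 91.2
gripper_force: 0.0
```

```bash
python3 - <<'E'
from h import *
f=grab("wrist");cv2.imwrite("pics/w2.png",f["image"]);np.save("w2.npy",f,allow_pickle=True)
def blobs(f,lo,hi,amin,wrap=False):
    h=cv2.cvtColor(f["image"],cv2.COLOR_BGR2HSV);m=cv2.inRange(h,lo,hi)
    m[265:]=0
    cs=cv2.findContours(m,cv2.RETR_EXTERNAL,cv2.CHAIN_APPROX_NONE)[0]
    return [c for c in cs if cv2.contourArea(c)>amin]
for n in("w1","w2"):
    f=np.load(n+".npy",allow_pickle=True).item()
    print(n)
    for nm,lo,hi,z in [("yellow",(22,120,100),(35,255,255),181),("torchtop",(0,120,140),(9,255,255),229),("red",(0,120,40),(9,255,160),160),("red2",(170,120,40),(180,255,160),160),("blue",(105,120,40),(130,255,255),160),("orange",(10,180,120),(21,255,255),142),("black",(0,0,0),(180,255,45),174)]:
        for c in blobs(f,lo,hi,150):
            (u,v),(a,b),t=cv2.fitEllipse(c) if len(c)>5 else ((0,0),(0,0),0)
            mr=cv2.minAreaRect(cast(f,c.reshape(-1,2),z)[:,:2].astype(np.float32))
            print(nm,cv2.contourArea(c),(round(u),round(v)),"ell",cast(f,(u,v),z)[0].round(1)[:2],"rect@z",z,np.round(mr[0],1),np.round(mr[1],1),round(mr[2],1))
E
```

```text
w1
yellow 1100.0 (325, 176) ell [402.8 162.1] rect@z 181 [402.8 162.3] [35.1 34.5] 68.0
torchtop 657.0 (381, 115) ell [460.  194.4] rect@z 229 [459.9 194.2] [21.5 21.3] 23.4
torchtop 5048.5 (214, 62) ell [360.3 275.4] rect@z 229 [359.5 273.7] [56.4 48.3] 58.6
red 7568.5 (211, 59) ell [346.1 299.1] rect@z 160 [345.5 297.7] [81.7 76.5] 58.6
blue 1210.5 (285, 10) ell [424.7 310.2] rect@z 160 [408.5 314.5] [20.4 77.2] 67.2
blue 262.0 (138, 5) ell [304.3 366.5] rect@z 160 [302.9 365.6] [11.7 42.8] 65.2
orange 603.5 (611, 211) ell [688.8   2.9] rect@z 142 [694.2   0. ] [24.1 78.5] 55.4
orange 451.5 (451, 105) ell [545.2 176.7] rect@z 142 [546.2 175.3] [22.7 43.2] 76.0
black 2524.0 (282, 135) ell [380.2 211.8] rect@z 174 [379.6 211.1] [51.7 50.9] 67.6
black 789.0 (323, 68) ell [436.6 250.1] rect@z 174 [436.6 250.4] [30.3 24.6] 68.0
w2
yellow 584.0 (323, 255) ell [406.8 174. ] rect@z 181 [408.1 175.6] [24.3 34.2] 67.9
torchtop 538.5 (375, 229) ell [460.2 195.5] rect@z 229 [460.2 195. ] [22.3 21.7] 68.0
torchtop 4118.0 (221, 156) ell [368.8 295.5] rect@z 229 [368.4 294.5] [53.7 48.7] 58.1
red 6257.0 (218, 157) ell [346.2 299.9] rect@z 160 [345.4 298.2] [82.  76.7] 58.7
blue 2152.5 (143, 86) ell [309.1 386.9] rect@z 160 [309.1 387.3] [44.7 52.5] 61.2
blue 7500.0 (276, 72) ell [430.4 349. ] rect@z 160 [429.6 347.7] [81.6 75.4] 53.7
orange 255.0 (585, 258) ell [684.3  40. ] rect@z 142 [686.6  40.3] [16.2 40.7] 67.4
orange 577.5 (442, 201) ell [542.9 169.8] rect@z 142 [543.7 168.9] [22.9 46.8] 43.2
black 2152.5 (285, 226) ell [381.6 213.4] rect@z 174 [380.9 213.5] [55.5 51. ] 67.8
black 527.0 (323, 170) ell [437.  251.1] rect@z 174 [436.8 251.1] [25.3 23.7] 67.9
black 227.5 (182, 6) ell [377.8 426.5] rect@z 174 [375.9 426.1] [11.  20.9] 65.9
```

View pics/w2.png

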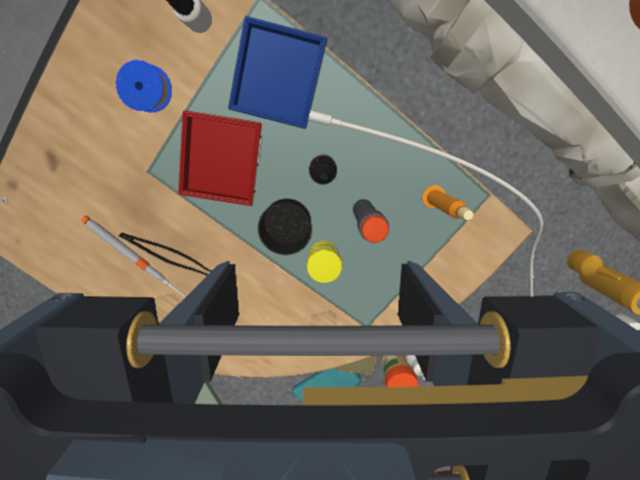

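The second view shows the blue tray whole at (278,72), the red tray at (220,157), tin (285,226), jar (323,262), glue (323,170), torch (375,229) and syringe (432,195) to (467,214). Next I'll grasp the tin.

{"api": "step_arm", "payload": {
  "steps": [
    [0, 0, -7.5, 0, 0, 0, 0.78],
    [0, 0, -7.5, 0, 0, 0, 0.78],
    [0, 0, 0, 5, -36, 30, 0.78],
    [0, 0, 0, 0, 0, 40, 0.78],
    [0, 0, 0, 0, 0, 40, 0.78],
    [0, 0, 0, 0, 0, 30, 0.78],
    [0, 0, 0, 0, 0, 0, 0.78],
    [0, 0, 0, 0, 0, 0, 0.78]
  ]
}}

```text
time_s: 5.3
ee_pos: [381.0, 212.7, 183.2]
ee_rot: [179.9, -0.1, 83.0]
force: [1.0, 0.3, 0.5]
gripper_width: 70.9
gripper_force: 0.0
```

```bash
python3 - <<'E'
from h import *
for n in("w1","w2"):
    f=np.load(n+".npy",allow_pickle=True).item()
    h=cv2.cvtColor(f["image"],cv2.COLOR_BGR2HSV)[80:230,400:510]
    for nm,lo,hi,z in [("cap",(15,40,150),(35,150,255),230),("or",(8,170,90),(22,255,255),145)]:
        m=cv2.inRange(h,lo,hi)
        cs=cv2.findContours(m,cv2.RETR_EXTERNAL,cv2.CHAIN_APPROX_NONE)[0]
        for c in cs:
            if cv2.contourArea(c)>25:
                c=c+[400,80]; print(n,nm,cv2.contourArea(c),c.reshape(-1,2).min(0),c.reshape(-1,2).max(0),cast(f,c.reshape(-1,2).mean(0),z)[0].round(1))
    print([cast(f,p,147)[0].round(1) for p in {"w1":[(440,108)],"w2":[(433,196)]}[n]])
f=grab("wrist");cv2.imwrite("pics/w3.png",f["image"]);s=state();print(s["ee_pos"],s["ee_rot"],s["force"])
E
```

```text
w1 cap 6452.0 [400 108] [509 229] [508.1 121.5 230. ]
w1 cap 119.5 [471  92] [487 104] [533.5 179.4 230. ]
w1 or 744.0 [430  92] [475 120] [546.1 176.2 145. ]
[array([532.5, 178.4, 147. ])]
w2 cap 1195.0 [457 163] [509 229] [547.4 182.9 230. ]
w2 cap 54.5 [400 112] [447 153] [519.8 253.6 230. ]
w2 or 640.0 [423 186] [465 217] [543.1 169.3 145. ]
[array([534.2, 179.7, 147. ])]
[381.15675722 212.79388723 183.44993809] [ 1.79855254e+02 -1.04829920e-01  8.30087670e+01] [ 0.63195367 -0.72258412 -0.21353346]
```

View pics/w3.png

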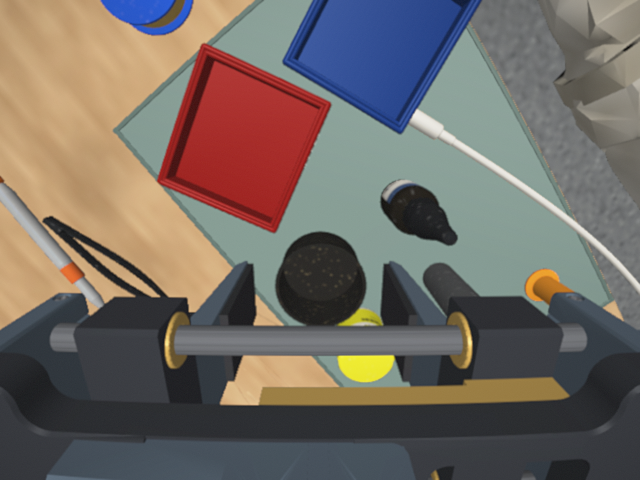

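The tin sits between the fingers, centred near column 320. I'll go down the last 22 mm and close.

{"api": "step_arm", "payload": {
  "steps": [
    [0, 0, 0, 0, 0, 11, 0.78],
    [0, 0, 0, 0, 0, 11, 0.78],
    [0, 0, 0, 0, 0, 0, 0.78],
    [0, 0, 0, 0, 0, 0, 0],
    [0, 0, 0, 0, 0, 0, 0],
    [0, 0, 0, 0, 0, 0, 0],
    [0, 0, 0, 0, 0, 0, 0],
    [0, 0, 0, 0, 0, 0, 0]
  ],
  "force": 15
}}

```text
time_s: 6.35
ee_pos: [380.4, 212.4, 160.2]
ee_rot: [180.0, -0.0, 83.0]
force: [1.2, 0.6, 1.0]
gripper_width: 53.4
gripper_force: 15.0
```

{"api": "step_arm", "payload": {
  "steps": [
    [0, 0, 0, 0, 0, -20, 0],
    [0, 0, 0, 0, 0, -40, 0],
    [0, 0, 0, 0, 0, -40, 0],
    [0, 0, 0, 28, 6.5, 0, 0],
    [0, 0, 0, 28, 6.5, 0, 0],
    [0, 0, 0, 28, 6.5, 0, 0],
    [0, 0, 0, 28, 6.5, 0, 0],
    [0, 0, 0, 28, 6.5, 0, 0]
  ]
}}

```text
time_s: 7.35
ee_pos: [429.3, 348.0, 259.5]
ee_rot: [-180.0, 0.0, 83.0]
force: [1.1, -0.2, -1.2]
gripper_width: 53.3
gripper_force: 15.0
```

```bash
python3 - <<'E'
from h import *
s=state();print(s["ee_pos"],s["gripper_width"],s["gripper_force"])
a=grab("scene");b=grab("side")
for f in(a,b):
    im=f["image"]
    # body outline at z=243 for yaw 83 and 54 at tray
    for yaw,col in((83,(0,255,0)),(54,(0,255,255))):
        r=R.from_euler("z",yaw,degrees=True).as_matrix()
        P=np.array([[430,347,243]])+np.array([[38,89,0],[38,-89,0],[-38,-89,0],[-38,89,0]])@r.T
        cv2.polylines(im,[proj(f,P).round().astype(int)],True,col,1)
cv2.imwrite("pics/s1.png",np.hstack([cv2.resize(a["image"][150:350,100:500],None,fx=1,fy=1),b["image"][100:300,150:550]]))
E
```

```text
[429.34921984 347.98052164 259.53658406] 53.25861990092109 14.999460792823811
```

View pics/s1.png

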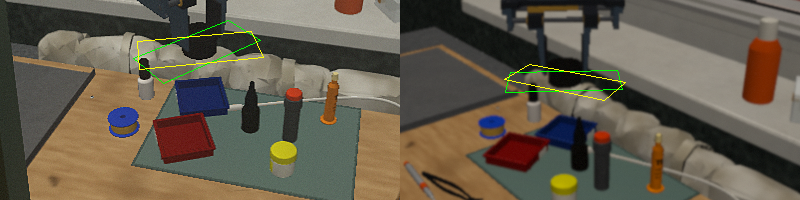

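The tin is in hand over the blue tray. I'll turn the hand parallel to the padded pipe behind it, lower to the tray floor and release.

{"api": "step_arm", "payload": {
  "steps": [
    [0, 0, 10, 0, 0, 0, 0],
    [0, 0, 10, 0, 0, 0, 0],
    [0, 0, 10, 0, 0, 0, 0],
    [0, 0, 10, 0, 0, 20, 0],
    [0, 0, 0, 0, 0, 30, 0],
    [0, 0, 0, 0, 0, 25, 0],
    [0, 0, 0, 0, 0, 10, 0],
    [0, 0, 0, 0, 0, 0, 0]
  ]
}}

```text
time_s: 8.45
ee_pos: [429.1, 346.8, 174.8]
ee_rot: [-180.0, 0.1, 43.0]
force: [0.6, 0.4, -0.5]
gripper_width: 53.6
gripper_force: 15.0
```

{"api": "step_arm", "payload": {
  "steps": [
    [0, 0, 0, 0, 0, 5, 0],
    [0, 0, 0, 0, 0, 4, 0],
    [0, 0, 0, 0, 0, 1, 0],
    [0, 0, 0, 0, 0, 0, 0],
    [0, 0, 0, 0, 0, 0, 0],
    [0, 0, 0, 0, 0, 0, 0.67],
    [0, 0, 0, 0, 0, 0, 0.67],
    [0, 0, 0, 0, 0, 0, 0.67]
  ]
}}

```text
time_s: 9.45
ee_pos: [429.4, 347.3, 165.1]
ee_rot: [180.0, -0.0, 43.0]
force: [0.1, 0.0, 0.6]
gripper_width: 61.2
gripper_force: 0.0
```

{"api": "step_arm", "payload": {
  "steps": [
    [0, 0, 0, 0, 0, -20, 0.67],
    [0, 0, 0, 0, 0, -50, 0.67],
    [0, 0, 0, 0, 0, -50, 0.67],
    [0, 0, 0, -9.7, 48.5, 0, 0.67],
    [0, 0, 0, -9.7, 48.5, 0, 0.67],
    [0, 0, 0, -9.7, 48.5, 0, 0.67],
    [0, 0, 0, -9.5, 48.3, 0, 0.67],
    [0, 0, 0, 0, 0, 0, 0.67]
  ]
}}

```text
time_s: 10.45
ee_pos: [534.7, 176.6, 284.7]
ee_rot: [180.0, 0.0, 42.8]
force: [-0.2, 0.9, 0.3]
gripper_width: 61.2
gripper_force: 0.0
```

{"api": "step_arm", "payload": {
  "steps": [
    [0, 0, 0, 0, 0, 0, 0.67],
    [0, 0, 0, 0, 0, 20, 0.67],
    [0, 0, 0, 0, 0, 20, 0.67],
    [0, 0, 0, 0, 0, 0, 0.67],
    [0, 0, 0, 0, 0, 0, 0.67],
    [0, 0, 0, 0, 0, 0, 0.67],
    [0, 0, 0, 0, 0, 0, 0.67],
    [0, 0, 0, 0, 0, 0, 0.67]
  ]
}}

```text
time_s: 11.45
ee_pos: [533.5, 179.3, 245.3]
ee_rot: [180.0, -0.0, 43.0]
force: [0.1, 1.1, -0.2]
gripper_width: 60.9
gripper_force: 0.0
```

```bash
python3 - <<'E'
from h import *
s=state();print(s["ee_pos"],s["ee_rot"])
f=grab("wrist");a=grab("scene");np.save("w4.npy",f,allow_pickle=True)
cv2.drawMarker(f["image"],tuple(proj(f,s["ee_pos"]-[0,0,15])[0].astype(int)),(255,0,255),0,12,1)
cv2.imwrite("pics/w4.png",np.hstack([f["image"][150:450,120:520],a["image"][200:350,230:480].repeat(2,0).repeat(2,1)[:300,:400]]))
E
```

```text
[533.50799079 179.25808042 245.29233607] [ 1.79986885e+02 -3.80683345e-02  4.30098792e+01]
```

View pics/w4.png

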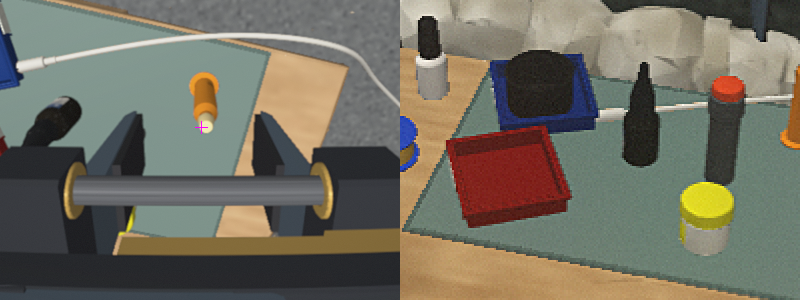

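The cap (207,127 in the crop) lies about 2–3 mm to +y of the TCP mark, and the tin sits level in the blue tray. I'll shift over, go down and grip the syringe.

{"api": "step_arm", "payload": {
  "steps": [
    [0, 0, 0, 0, 2.5, 10, 0.67],
    [0, 0, 0, 0, 0, 25, 0.67],
    [0, 0, 0, 0, 0, 25, 0.67],
    [0, 0, 0, 0, 0, 7, 0.67],
    [0, 0, 0, 0, 0, 0, 0.67],
    [0, 0, 0, 0, 0, 0, 0],
    [0, 0, 0, 0, 0, 0, 0],
    [0, 0, 0, 0, 0, 0, 0]
  ],
  "force": 12
}}

```text
time_s: 12.55
ee_pos: [535.3, 177.5, 178.5]
ee_rot: [180.0, -0.1, 43.0]
force: [-0.4, 0.3, 0.6]
gripper_width: 33.9
gripper_force: 0.0
```

{"api": "step_arm", "payload": {
  "steps": [
    [0, 0, 0, 0, 0, 0, 0],
    [0, 0, 0, 0, 0, 0, 0],
    [0, 0, 0, 0, 0, -2, 0],
    [0, 0, 0, 0, 0, -20, 0],
    [0, 0, 0, 0, 0, -50, 0],
    [0, 0, 0, 0, 0, -40, 0],
    [0, 0, 0, 0, 0, -20, 0],
    [0, 0, 0, 0, 0, 0, 0]
  ]
}}

```text
time_s: 13.55
ee_pos: [535.8, 177.6, 311.6]
ee_rot: [179.9, -0.2, 43.0]
force: [0.3, 0.2, -1.0]
gripper_width: 15.6
gripper_force: 12.0
```

```bash
python3 - <<'E'
from h import *
s=state();print(s["ee_pos"],s["ee_rot"],s["gripper_width"],s["gripper_force"])
f=grab("scene");b=grab("side")
p=s["ee_pos"]
print(proj(f,p),proj(f,p-[0,0,36]),proj(b,p))
cv2.imwrite("pics/s5.png",f["image"])
# tin position: black blob in blue tray in scene
h=cv2.cvtColor(f["image"],cv2.COLOR_BGR2HSV)
m=cv2.inRange(h,(0,0,0),(180,255,50));m[:215]=0;m[280:]=0;m[:,:260]=0;m[:,335:]=0
c=max(cv2.findContours(m,0,cv2.CHAIN_APPROX_NONE)[0],key=cv2.contourArea);q=c.reshape(-1,2)
print(q.min(0),q.max(0), proj(f,[[429.4,347.3,178],[429.4,347.3,146]]))
# top rim: extreme left/right pixels mid
P=[ [429.4+27*np.cos(t),347.3+27*np.sin(t),178] for t in np.linspace(0,6.28,60)]
pp=proj(f,P);print(pp.min(0),pp.max(0))
E
```

```text
[535.7566695  177.62179355 311.59956801] [179.90742574  -0.20095674  43.01593118] 15.645621364224677 11.99977023205065
[[440.60535742 173.8022163 ]] [[437.18108979 196.24655009]] [[409.74086436 177.03311324]]
[282 225] [317 258] [[298.55697385 234.10641975]
 [298.9099194  250.33423472]]
[281.15885169 224.01527476] [315.93959484 244.70873691]
```

```bash
python3 - <<'E'
from h import *
s=state();p=s["ee_pos"]
for n in("scene","side"):
    f=grab(n);o=proj(f,p-[0,0,36])[0].astype(int)
    h=cv2.cvtColor(f["image"],cv2.COLOR_BGR2HSV);m=cv2.inRange(h,(8,150,80),(22,255,255))
    k=np.zeros_like(m);k[o[1]-50:o[1]+15,o[0]-20:o[0]+20]=1;m*=k
    ys,xs=np.nonzero(m);print(n,o,"bottom row",ys.max(),"cols low",xs[ys>ys.max()-3].min(),xs[ys>ys.max()-3].max(),"top",ys.min(),
     "flange front bottom pred",proj(f,[p-[0,0,36]+[12.5*np.cos(t),12.5*np.sin(t),0] for t in np.linspace(0,6.3,40)]).max(0),proj(f,[p-[0,0,36]+[12.5*np.cos(t),12.5*np.sin(t),0] for t in np.linspace(0,6.3,40)]).min(0))
E
```

```text
scene [436 198] bottom row 202 cols low 431 445 top 150 flange front bottom pred [445.7277917  203.20156772] [427.63644815 193.44545045]
side [407 204] bottom row 209 cols low 400 417 top 154 flange front bottom pred [416.82547981 208.52089246] [397.71426246 200.2995772 ]
```

{"api": "step_arm", "payload": {
  "steps": [
    [0, 0, 0, 9.6, -49, 0, 0],
    [0, 0, 0, 9.6, -49, 0, 0],
    [0, 0, 0, 9.6, -49, 0, 0],
    [0, 0, 0, 9.5, -49, 0, 0],
    [0, 0, 0, 0, 0, 0, 0],
    [0, 0, 0, 0, 0, 40, 0],
    [0, 0, 0, 0, 0, 25, 0],
    [0, 0, 0, 0, 0, 0, 0]
  ]
}}

```text
time_s: 14.75
ee_pos: [428.7, 345.0, 242.4]
ee_rot: [-180.0, 0.4, 43.0]
force: [-0.2, -0.1, -0.4]
gripper_width: 16.2
gripper_force: 12.0
```

```bash
python3 - <<'E'
from h import *
s=state();print(s["ee_pos"],s["ee_rot"])
f=grab("wrist");b=grab("scene")
cv2.imwrite("pics/w6.png",np.hstack([f["image"][150:450,120:520],b["image"][130:280,220:420].repeat(2,0).repeat(2,1)]))
E
```

```text
[428.66978911 345.03791091 242.36731839] [-179.99506756    0.35250252   42.96104068]
```

View pics/w6.png

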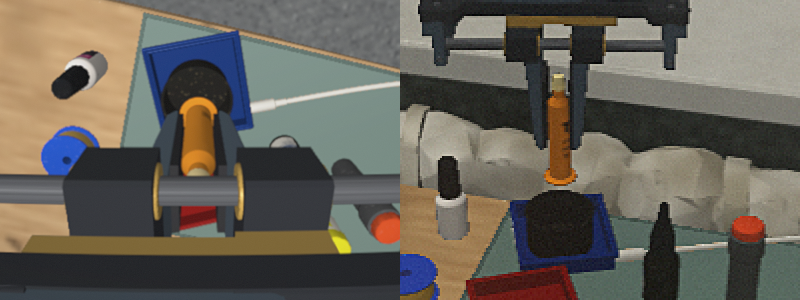

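The syringe hangs upright over the tin, with its flange at about (560,180) in the right crop. Lowering it in.

{"api": "step_arm", "payload": {
  "steps": [
    [0, 0, 0, 0, 0, 20, 0],
    [0, 0, 0, 0, 0, 20, 0],
    [0, 0, 0, 0, 0, 12, 0],
    [0, 0, 0, 0, 0, 3, 0],
    [0, 0, 0, 0, 0, 1, 0],
    [0, 0, 0, 0, 0, 0, 0],
    [0, 0, 0, 0, 0, 0, 0],
    [0, 0, 0, 0, 0, 0, 0]
  ]
}}

```text
time_s: 15.85
ee_pos: [429.5, 347.0, 189.2]
ee_rot: [180.0, -0.0, 43.0]
force: [-0.1, -0.3, -0.5]
gripper_width: 16.0
gripper_force: 12.0
```

{"api": "step_arm", "payload": {
  "steps": [
    [0, 0, 0, 0, 0, 1.5, 0],
    [0, 0, 0, 0, 0, 1, 0],
    [0, 0, 0, 0, 0, 0.7, 0],
    [0, 0, 0, 0, 0, 0.6, 0],
    [0, 0, 0, 0, 0, 0.6, 0],
    [0, 0, 0, 0, 0, 0, 0],
    [0, 0, 0, 0, 0, 0, 0],
    [0, 0, 0, 0, 0, 0, 0]
  ]
}}

```text
time_s: 16.85
ee_pos: [429.4, 346.9, 184.6]
ee_rot: [-180.0, -0.0, 43.0]
force: [0.3, 0.1, 0.9]
gripper_width: 15.9
gripper_force: 12.0
```

{"api": "step_arm", "payload": {
  "steps": [
    [0, 0, 0, 0, 0, 0.5, 0],
    [0, 0, 0, 0, 0, 0.4, 0],
    [0, 0, 0, 0, 0, 0, 0],
    [0, 0, 0, 0, 0, 0, 0.3],
    [0, 0, 0, 0, 0, 0, 0.5],
    [0, 0, 0, 0, 0, 0, 0.5],
    [0, 0, 0, 0, 0, 0, 0.5],
    [0, 0, 0, 0, 0, 0, 0.5]
  ]
}}

```text
time_s: 17.85
ee_pos: [429.4, 346.9, 183.6]
ee_rot: [-180.0, -0.0, 43.0]
force: [-0.6, 0.1, -0.2]
gripper_width: 45.7
gripper_force: 0.0
```

{"api": "step_arm", "payload": {
  "steps": [
    [0, 0, 0, 0, 0, -20, 0.5],
    [0, 0, 0, 0, 0, -48, 0.5],
    [0, 0, 0, 0, 0, -48, 0.5],
    [0, 0, 0, -36.3, 29.2, 0, 0.67],
    [0, 0, 0, -36.3, 29.2, 0, 0.67],
    [0, 0, 0, -36.3, 29.2, 0, 0.67],
    [0, 0, 0, -36.3, 29.2, 0, 0.67],
    [0, 0, 0, 0, 0, 0, 0.67]
  ]
}}

```text
time_s: 18.85
ee_pos: [402.3, 160.2, 300.1]
ee_rot: [180.0, -0.0, 42.8]
force: [-0.2, 0.5, 0.1]
gripper_width: 61.3
gripper_force: 0.0
```

{"api": "step_arm", "payload": {
  "steps": [
    [0, 0, 0, 0, 0, 25, 0.67],
    [0, 0, 0, 0, 0, 40, 0.67],
    [0, 0, 0, 0, 0, 35, 0.67],
    [0, 0, 0, 0, 0, 10, 0.67],
    [0, 0, 0, 0, 0, 0, 0.67],
    [0, 0, 0, 0, 0, 0, 0.67],
    [0, 0, 0, 0, 0, 0, 0.67],
    [0, 0, 0, 0, 0, 0, 0.67]
  ]
}}

```text
time_s: 19.85
ee_pos: [403.2, 162.5, 190.3]
ee_rot: [180.0, -0.1, 43.0]
force: [-0.4, 0.0, 0.4]
gripper_width: 61.4
gripper_force: 0.0
```

```bash
python3 - <<'E'
from h import *
s=state();print(s["ee_pos"],s["ee_rot"],s["force"])
f=grab("wrist");b=grab("scene");np.save("w7.npy",f,allow_pickle=True)
cv2.drawMarker(f["image"],tuple(proj(f,[*s["ee_pos"][:2],181])[0].astype(int)),(255,0,255),0,12,1)
cv2.imwrite("pics/w7.png",np.hstack([f["image"][:450,120:520],np.vstack([b["image"][130:280,220:420].repeat(2,0).repeat(2,1),np.zeros((150,400,3),np.uint8)])]))
E
```

```text
[403.22981692 162.5369304  190.30104949] [ 1.79973019e+02 -7.92695538e-02  4.30103186e+01] [-0.35465531  0.04577893  0.39000304]
```

View pics/w7.png

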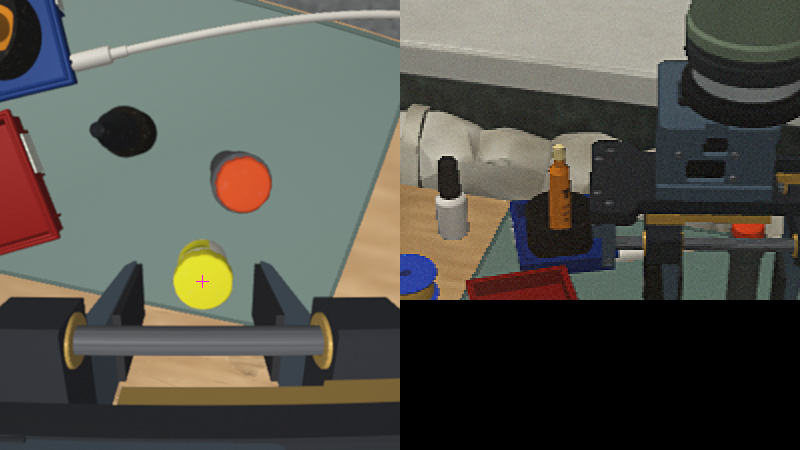

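The syringe stands upright in the tin and the jar lid is centred at (203,279). I'll go down, grip and lift.

{"api": "step_arm", "payload": {
  "steps": [
    [0, 0, 0, 0, 1, 15, 0.67],
    [0, 0, 0, 0, 0, 15, 0.67],
    [0, 0, 0, 0, 0, 0, 0.67],
    [0, 0, 0, 0, 0, 0, 0.2],
    [0, 0, 0, 0, 0, 0, 0.2],
    [0, 0, 0, 0, 0, 0, 0.2],
    [0, 0, 0, 0, 0, 0, 0.2],
    [0, 0, 0, 0, 0, 0, 0.2]
  ],
  "force": 12
}}

```text
time_s: 20.95
ee_pos: [403.9, 161.8, 160.2]
ee_rot: [180.0, -0.1, 43.0]
force: [-0.3, 0.0, 3.5]
gripper_width: 36.5
gripper_force: 12.0
```

{"api": "step_arm", "payload": {
  "steps": [
    [0, 0, 0, 0, 0, 0, 0.2],
    [0, 0, 0, 0, 0, -5, 0.2],
    [0, 0, 0, 0, 0, -30, 0.2],
    [0, 0, 0, 0, 0, -45, 0.2],
    [0, 0, 0, 0, 0, -40, 0.2],
    [0, 0, 0, 0, 0, 0, 0.2],
    [0, 0, 0, 0, 0, 0, 0.2],
    [0, 0, 0, 0, 0, 0, 0.2]
  ]
}}

```text
time_s: 21.95
ee_pos: [402.7, 161.4, 278.2]
ee_rot: [-179.9, 0.2, 43.0]
force: [-1.4, 0.2, -0.5]
gripper_width: 36.2
gripper_force: 12.0
```

{"api": "step_arm", "payload": {
  "steps": [
    [0, 0, 0, 9, -33.8, 0, 0.2],
    [0, 0, 0, 9, -33.8, 0, 0.2],
    [0, 0, 0, 9, -33.8, 0, 0.2],
    [0, 0, 0, 9, -33.8, 0, 0.2],
    [0, 0, 0, 0, 0, 0, 0.2],
    [0, 0, 0, 0, 0, 40, 0.2],
    [0, 0, 0, 0, 0, 40, 0.2],
    [0, 0, 0, 0, 0, 0, 0.2]
  ]
}}

```text
time_s: 22.95
ee_pos: [336.0, 282.8, 196.8]
ee_rot: [-180.0, 0.5, 43.0]
force: [-0.0, -0.5, 0.2]
gripper_width: 37.0
gripper_force: 12.0
```

{"api": "step_arm", "payload": {
  "steps": [
    [0, 0, 0, 0, 0, 0, 0.2],
    [0, 0, 0, 0, 0, 0, 0.2],
    [0, 0, 0, 0, 0, 0, 0.2],
    [0, 0, 0, 0, 0, 0, 0.2],
    [0, 0, 0, 0, 0, 0, 0.2],
    [0, 0, 0, 0, 0, 0, 0.2],
    [0, 0, 0, 0, 0, 0, 0.2],
    [0, 0, 0, 0, 0, 0, 0.2]
  ]
}}

```text
time_s: 23.95
ee_pos: [337.6, 285.1, 199.6]
ee_rot: [-180.0, 0.0, 43.0]
force: [0.1, -0.3, -0.2]
gripper_width: 36.9
gripper_force: 12.0
```

```bash
python3 - <<'E'
from h import *
s=state();print(s["ee_pos"],s["ee_rot"],s["force"])
f=grab("wrist");b=grab("scene");np.save("w8.npy",f,allow_pickle=True)
cv2.imwrite("pics/w8.png",np.hstack([f["image"][:450,120:520],np.vstack([b["image"][180:330,220:420].repeat(2,0).repeat(2,1),np.zeros((150,400,3),np.uint8)])]))
E
```

```text
[337.62235933 285.09007501 199.61581347] [-1.79997179e+02  3.07486537e-03  4.30165028e+01] [ 0.12403621 -0.31988477 -0.21374085]
```

View pics/w8.png

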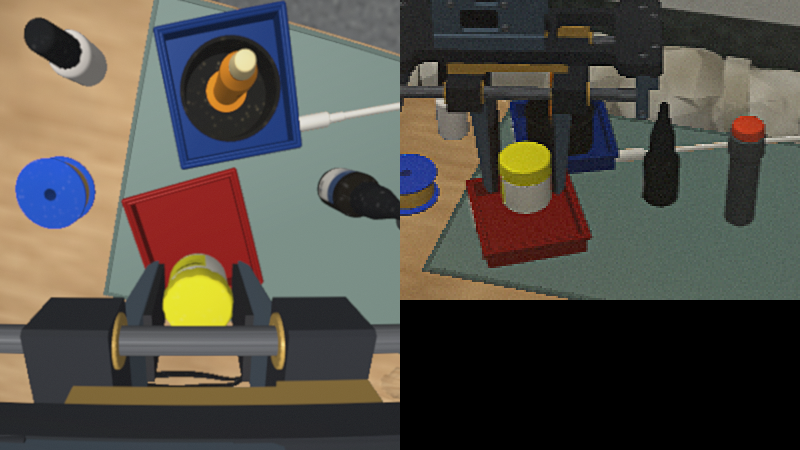

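The soldering kit looks right, with the syringe centred upright in the tin. The jar hangs over the red tray, so I'll lower and release it.

{"api": "step_arm", "payload": {
  "steps": [
    [0, 0, 0, 0, 0, 15, 0.2],
    [0, 0, 0, 0, 0, 10, 0.2],
    [0, 0, 0, 0, 0, 5, 0.2],
    [0, 0, 0, 0, 0, 3, 0.2],
    [0, 0, 0, 0, 0, 1, 0.2],
    [0, 0, 0, 0, 0, 1, 0.2],
    [0, 0, 0, 0, 0, 0, 0.2],
    [0, 0, 0, 0, 0, 0, 0.2]
  ]
}}

```text
time_s: 25.05
ee_pos: [337.7, 285.1, 164.8]
ee_rot: [-180.0, -0.0, 43.0]
force: [0.3, -0.6, 0.0]
gripper_width: 37.0
gripper_force: 12.0
```

{"api": "step_arm", "payload": {
  "steps": [
    [0, 0, 0, 0, 0, 0.3, 0.2],
    [0, 0, 0, 0, 0, 0, 0.2],
    [0, 0, 0, 0, 0, 0, 0.5],
    [0, 0, 0, 0, 0, 0, 0.55],
    [0, 0, 0, 0, 0, 0, 0.55],
    [0, 0, 0, 0, 0, -15, 0.55],
    [0, 0, 0, 0, 0, -50, 0.55],
    [0, 0, 0, 0, 0, -50, 0.55]
  ]
}}

```text
time_s: 26.05
ee_pos: [337.4, 284.9, 280.5]
ee_rot: [-180.0, 0.0, 43.0]
force: [-0.3, 0.0, -1.0]
gripper_width: 50.3
gripper_force: 0.0
```

{"api": "step_arm", "payload": {
  "steps": [
    [0, 0, 10.4, 0, 0, 0, 0.45],
    [0, 0, 0, 21.8, 27.3, 0, 0.45],
    [0, 0, 0, 21.8, 27.3, 0, 0.45],
    [0, 0, 0, 21.8, 27.2, 0, 0.45],
    [0, 0, 0, 0, 0, 35, 0.45],
    [0, 0, 0, 0, 0, 0, 0.45],
    [0, 0, 0, 0, 0, 0, 0.45],
    [0, 0, 0, 0, 0, 0, 0.45]
  ]
}}

```text
time_s: 27.05
ee_pos: [437.2, 252.0, 245.8]
ee_rot: [180.0, -0.2, 32.6]
force: [0.3, 0.4, 0.1]
gripper_width: 41.0
gripper_force: 0.0
```

```bash
python3 - <<'E'
from h import *
s=state();print(s["ee_pos"],s["ee_rot"],s["gripper_width"])
f=grab("wrist");b=grab("scene");np.save("w9.npy",f,allow_pickle=True)
for z in(228,186,142):cv2.drawMarker(f["image"],tuple(proj(f,[*s["ee_pos"][:2],z])[0].astype(int)),(255,0,255),0,8,1)
cv2.imwrite("pics/w9.png",np.hstack([f["image"][:450,120:520],np.vstack([b["image"][180:330,220:420].repeat(2,0).repeat(2,1),np.zeros((150,400,3),np.uint8)])]))
E
```

```text
[437.17765797 251.97351154 245.79074032] [ 1.79992205e+02 -1.55817665e-01  3.26484640e+01] 41.03774627583686
```

View pics/w9.png

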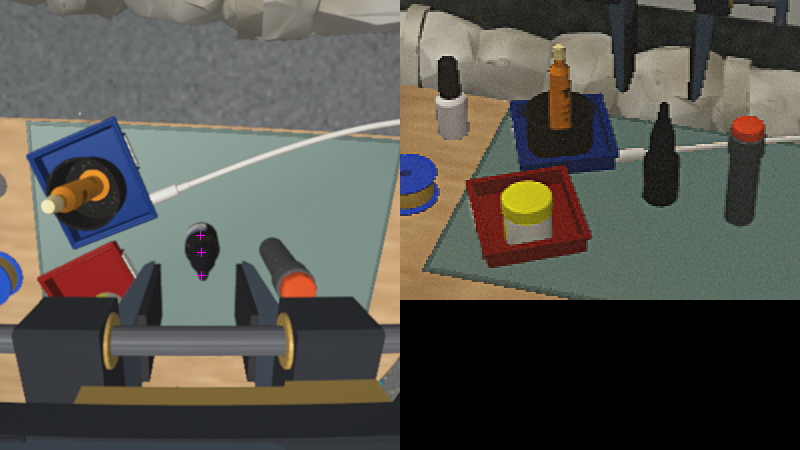

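The glue's tip (204,278) lines up with my marks, and the jar stands flat in the red tray. I'll go down and grip the glue.

{"api": "step_arm", "payload": {
  "steps": [
    [0, 0, 0, 0, 1, 20, 0.45],
    [0, 0, 0, 0, 0, 30, 0.45],
    [0, 0, 0, 0, 0, 25, 0.45],
    [0, 0, 0, 0, 0, 8, 0.45],
    [0, 0, 0, 0, 0, 0, 0.45],
    [0, 0, 0, 0, 0, 0, 0.1],
    [0, 0, 0, 0, 0, 0, 0.1],
    [0, 0, 0, 0, 0, 0, 0.1]
  ],
  "force": 12
}}

```text
time_s: 28.15
ee_pos: [438.0, 250.9, 162.4]
ee_rot: [180.0, -0.1, 32.6]
force: [-0.5, 0.2, 4.7]
gripper_width: 26.0
gripper_force: 12.0
```

{"api": "step_arm", "payload": {
  "steps": [
    [0, 0, 0, 0, 0, 0, 0.1],
    [0, 0, 0, 0, 0, 0, 0.1],
    [0, 0, 0, 0, 0, 0, 0.1],
    [0, 0, 0, 0, 0, -3, 0.1],
    [0, 0, 0, 0, 0, -25, 0.1],
    [0, 0, 0, 0, 0, -35, 0.1],
    [0, 0, 0, 0, 0, -35, 0.1],
    [0, 0, 0, 0, 0, 0, 0.1]
  ]
}}

```text
time_s: 29.15
ee_pos: [438.5, 251.2, 261.8]
ee_rot: [180.0, -0.3, 32.6]
force: [0.0, 0.3, 0.6]
gripper_width: 26.0
gripper_force: 12.0
```

{"api": "step_arm", "payload": {
  "steps": [
    [0, 0, 0, -9.1, -27.8, 0, 0.1],
    [0, 0, 0, -9.1, -27.8, 0, 0.1],
    [0, 0, 0, -9.1, -27.8, 0, 0.1],
    [0, 0, 0, 0, 0, 25, 0.1],
    [0, 0, 0, 0, 0, 20, 0.1],
    [0, 0, 0, 0, 0, 0, 0.1],
    [0, 0, 0, 0, 0, 0, 0.1],
    [0, 0, 0, 0, 0, 0, 0.1]
  ]
}}

```text
time_s: 30.15
ee_pos: [369.9, 306.3, 215.0]
ee_rot: [-180.0, -0.1, 32.6]
force: [1.1, -0.3, -0.2]
gripper_width: 26.0
gripper_force: 12.0
```

```bash
python3 - <<'E'
from h import *
s=state();print(s["ee_pos"],s["ee_rot"],s["gripper_width"])
f=grab("wrist");b=grab("scene");c=grab("side")
# jar lid from scene
for g in(b,c):
    h=cv2.cvtColor(g["image"],cv2.COLOR_BGR2HSV);m=cv2.inRange(h,(22,120,120),(35,255,255))
    cc=max(cv2.findContours(m,0,cv2.CHAIN_APPROX_NONE)[0],key=cv2.contourArea).reshape(-1,2)
    P=[[337.7+18.5*np.cos(t),285.1+18.5*np.sin(t),z] for t in np.linspace(0,6.28,60) for z in(172,185)]
    pp=proj(g,P);print("jar",cc.min(0),cc.max(0),"pred",pp.min(0).round(1),pp.max(0).round(1))
    G=[s["ee_pos"]+[13.5*np.cos(t),13.5*np.sin(t),-20] for t in np.linspace(0,6.28,30)]
    cv2.polylines(g["image"],[proj(g,G).astype(int)],True,(0,255,0),1)
    t=np.array([[36,33],[36,-33],[-36,-33],[-36,33]])@np.array([[.521,.853],[-.853,.521]])+[345.5,298]
    for z in(146,160):cv2.polylines(g["image"],[proj(g,np.c_[t,np.full(4,z)]).astype(int)],True,(255,255,0),1)
cv2.imwrite("pics/w10.png",np.hstack([f["image"][150:450,120:520],np.vstack([b["image"][200:300,230:330],c["image"][190:290,220:320]]).repeat(2,0).repeat(2,1)[:300,:200],c["image"][190:290,220:320].repeat(2,0).repeat(2,1)[:300].__array__() if 0 else cv2.copyMakeBorder(c["image"][190:290,220:320].repeat(2,0).repeat(2,1),0,100,0,0,0)]))
E
```

```text
[369.85983359 306.34113816 215.03594504] [-1.79989230e+02 -8.22622112e-02  3.26036701e+01] 25.994930184067684
jar [270 270] [295 292] pred [268.9 268.1] [295.7 292.6]
jar [248 232] [270 249] pred [247.  229.9] [271.9 249.2]
```

View pics/w10.png

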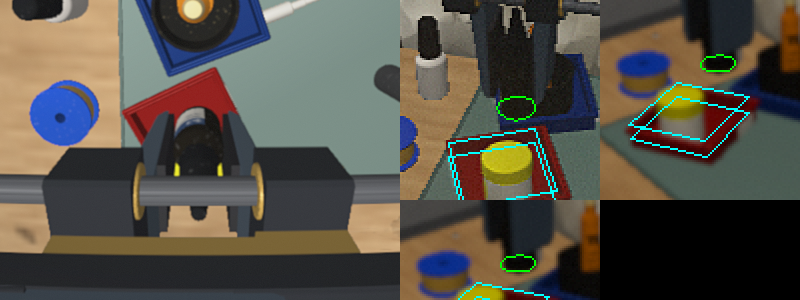

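The glue hangs straight over the tray, but the drawn tray outline looks slightly off in the fixed views. I'll measure the tray from the first pictures.

```bash
python3 - <<'E'
from h import *
def outl(c,a,z,hx=41.5,hy=38.5):
    a=np.radians(a);t=np.array([[hx,hy],[hx,-hy],[-hx,-hy],[-hx,hy]])@np.array([[np.cos(a),np.sin(a)],[-np.sin(a),np.cos(a)]])+c
    return np.c_[t,np.full(4,z)]
for n in("scene","side"):
    g=grab(n);im=cv2.imread(f"pics/{n}0.png");h=cv2.cvtColor(im,cv2.COLOR_BGR2HSV)
    for nm,c,a,m in [("red",(345.5,298),58.6,cv2.inRange(h,(0,120,30),(9,255,200))|cv2.inRange(h,(170,120,30),(180,255,200))),("blue",(429.6,347.7),53.7,cv2.inRange(h,(105,120,30),(130,255,200)))]:
        roi=np.zeros_like(m);o=proj(g,[*c,155])[0].astype(int);roi[o[1]-40:o[1]+40,o[0]-45:o[0]+45]=1
        cc=max(cv2.findContours(m*roi,0,cv2.CHAIN_APPROX_NONE)[0],key=cv2.contourArea).reshape(-1,2)
        P=np.r_[outl(c,a,160),outl(c,a,150,38.5,35.5),outl(c,a,142,38.5,35.5)];p=proj(g,P)
        print(n,nm,"obs",cc.min(0),cc.max(0),"pred",p.min(0).round(1),p.max(0).round(1), "rect",[np.round(v,1) for v in cv2.minAreaRect(cast(g,cc,160)[:,:2].astype(np.float32))])
g=np.load("w8.npy",allow_pickle=True).item()
for n in("w1","w2","w9"):
    g=np.load(n+".npy",allow_pickle=True).item();print(n,g["o"].round())
# wrist bias check: same static blue tray seen at differing yaws
for n in("w2","w3","w8","w9"):
    try:g=np.load(n+".npy",allow_pickle=True).item()
    except Exception:continue
    h=cv2.cvtColor(g["image"],cv2.COLOR_BGR2HSV);m=cv2.inRange(h,(105,120,30),(130,255,255));m[265:]=0
    for cc in cv2.findContours(m,0,cv2.CHAIN_APPROX_NONE)[0]:
        if cv2.contourArea(cc)>2500: print(n,[np.round(v,1) for v in cv2.minAreaRect(cast(g,cc.reshape(-1,2),160)[:,:2].astype(np.float32))])
E
```

```text
scene red obs [253 262] [315 313] pred [249.8 261.4] [313.7 314.7] rect [array([343.5, 290.3]), array([95.7, 77. ]), np.float64(58.5)]
scene blue obs [275 227] [328 266] pred [271.6 225.7] [327.4 269.8] rect [array([427.1, 339. ]), array([97.8, 75.7]), np.float64(53.4)]
side red obs [233 232] [298 271] pred [229.8 229.3] [298.8 272. ] rect [array([346.3, 283.5]), array([100.2,  83.2]), np.float64(59.9)]
side blue obs [285 216] [326 249] pred [281.5 211.9] [346.4 251.2] rect [array([412.4, 333.2]), array([112.3,  63.7]), np.float64(78.2)]
w1 [411. 198. 493.]
w2 [444. 281. 494.]
w9 [505. 298. 417.]
w2 [array([429.6, 347.7]), array([81.6, 75.4]), np.float64(53.7)]
w8 [array([308.1, 386.9]), array([44.9, 52. ]), np.float64(50.5)]
w8 [array([429.3, 347.8]), array([81.6, 75.8]), np.float64(53.8)]
w9 [array([430.2, 347.5]), array([81.6, 76.6]), np.float64(53.8)]
```

Wrist measurements of the blue tray agree within 1 mm across hand turns, so I trust the tray positions. Lowering the glue.

{"api": "step_arm", "payload": {
  "steps": [
    [0, 0, 0, 0, 0, 20, 0.1],
    [0, 0, 0, 0, 0, 15, 0.1],
    [0, 0, 0, 0, 0, 8, 0.1],
    [0, 0, 0, 0, 0, 3, 0.1],
    [0, 0, 0, 0, 0, 1, 0.1],
    [0, 0, 0, 0, 0, 0, 0.1],
    [0, 0, 0, 0, 0, 0, 0.1],
    [0, 0, 0, 0, 0, 0, 0.1]
  ]
}}

```text
time_s: 31.4
ee_pos: [369.5, 306.2, 167.6]
ee_rot: [-180.0, -0.0, 32.6]
force: [0.8, -0.6, 0.2]
gripper_width: 25.8
gripper_force: 12.0
```

{"api": "step_arm", "payload": {
  "steps": [
    [0, 0, 0, 0, 0, 0.7, 0.1],
    [0, 0, 0, 0, 0, 0.5, 0.1],
    [0, 0, 0, 0, 0, 0.4, 0.1],
    [0, 0, 0, 0, 0, 0, 0.1],
    [0, 0, 0, 0, 0, 0, 0.1],
    [0, 0, 0, 0, 0, 0, 0.1],
    [0, 0, 0, 0, 0, 0, 0.1],
    [0, 0, 0, 0, 0, 0, 0.1]
  ]
}}

```text
time_s: 32.4
ee_pos: [369.5, 306.2, 166.4]
ee_rot: [-180.0, -0.0, 32.6]
force: [-1.3, -1.6, 5.1]
gripper_width: 25.9
gripper_force: 12.0
```

{"api": "step_arm", "payload": {
  "steps": [
    [0, 0, 0, 0, 0, 0, 0.42],
    [0, 0, 0, 0, 0, 0, 0.42],
    [0, 0, 0, 0, 0, 0, 0.42],
    [0, 0, 0, 0, 0, -15, 0.42],
    [0, 0, 0, 0, 0, -35, 0.42],
    [0, 0, 0, 0, 0, -40, 0.42],
    [0, 0, 0, 0, 0, -35, 0.42],
    [0, 0, 0, 0, 0, 0, 0.42]
  ]
}}

```text
time_s: 33.4
ee_pos: [370.7, 307.2, 294.6]
ee_rot: [-180.0, -0.5, 32.6]
force: [-0.7, -0.1, 0.0]
gripper_width: 38.2
gripper_force: 0.0
```

{"api": "step_arm", "payload": {
  "steps": [
    [0, 0, -10.5, 0, 0, 0, 0.5],
    [0, 0, -10.5, 0, 0, 0, 0.5],
    [0, 0, -10.5, 0, 0, 0, 0.5],
    [0, 0, -10.5, 0, 0, 0, 0.5],
    [0, 0, -10.5, 0, 0, 0, 0.5],
    [0, 0, -10.5, 0, 0, 0, 0.5],
    [0, 0, -10.5, 0, 0, 0, 0.5],
    [0, 0, -10.5, 0, 0, 0, 0.5]
  ]
}}

```text
time_s: 34.4
ee_pos: [369.0, 305.8, 290.1]
ee_rot: [-179.9, 0.0, 117.0]
force: [-0.0, 0.2, -0.0]
gripper_width: 45.4
gripper_force: 0.0
```

{"api": "step_arm", "payload": {
  "steps": [
    [0, 0, -10.5, 0, 0, 0, 0.5],
    [0, 0, -10.5, 0, 0, 0, 0.5],
    [0, 0, -10.5, 0, 0, 0, 0.5],
    [0, 0, 0, 0, 0, 0, 0.5],
    [0, 0, 0, -33.9, -11.7, 0, 0.5],
    [0, 0, 0, -33.9, -11.7, 0, 0.5],
    [0, 0, 0, -33.9, -11.7, 0, 0.5],
    [0, 0, 0, -33.9, -11.7, 0, 0.5]
  ]
}}

```text
time_s: 35.4
ee_pos: [460.3, 193.8, 290.5]
ee_rot: [-180.0, -0.0, 147.9]
force: [0.3, 0.1, 0.6]
gripper_width: 45.7
gripper_force: 0.0
```

{"api": "step_arm", "payload": {
  "steps": [
    [0, 0, 0, 0, 0, 0, 0.5],
    [0, 0, 0, 0, 0, 25, 0.5],
    [0, 0, 0, 0, 0, 20, 0.5],
    [0, 0, 0, 0, 0, 0, 0.5],
    [0, 0, 0, 0, 0, 0, 0.5],
    [0, 0, 0, 0, 0, 0, 0.5],
    [0, 0, 0, 0, 0, 0, 0.5],
    [0, 0, 0, 0, 0, 0, 0.5]
  ]
}}

```text
time_s: 36.4
ee_pos: [459.9, 194.8, 246.1]
ee_rot: [180.0, 0.0, 148.1]
force: [-0.2, -0.4, -0.3]
gripper_width: 45.8
gripper_force: 0.0
```

```bash
python3 - <<'E'
from h import *
s=state();print(s["ee_pos"],s["ee_rot"],s["gripper_width"],s["qpos"].round())
f=grab("wrist");b=grab("scene");np.save("w11.npy",f,allow_pickle=True)
for z in(229,142):cv2.drawMarker(f["image"],tuple(proj(f,[*s["ee_pos"][:2],z])[0].astype(int)),(255,0,255),0,8,1)
cv2.imwrite("pics/w11.png",np.hstack([f["image"][:450,120:520],cv2.resize(b["image"][190:340,225:358],(399,450))]))
E
```

```text
[459.93014051 194.8169218  246.05636086] [1.79967782e+02 1.85954211e-02 1.48106361e+02] 45.806530445506716 [ 22.  10.  96.   0.  74. -36.]
```

View pics/w11.png

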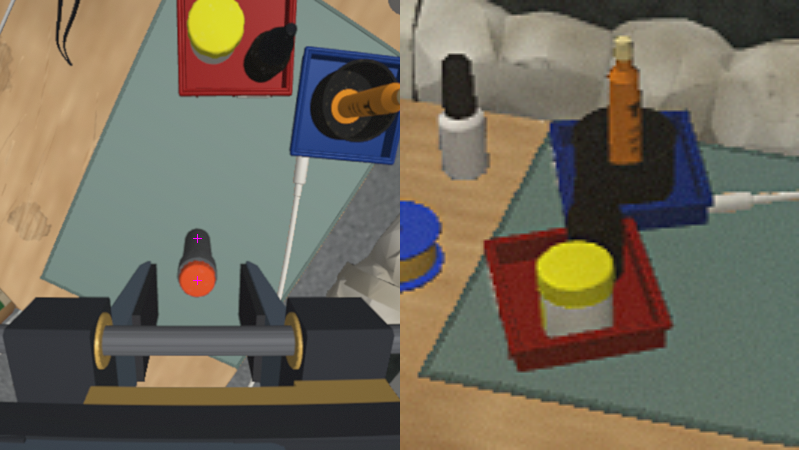

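The torch is aligned, with its top at (197,278), and the jar and glue stand in the red tray. Gripping the torch.

{"api": "step_arm", "payload": {
  "steps": [
    [0, 0, 0, 0, 0, 15, 0.5],
    [0, 0, 0, 0, 0, 25, 0.5],
    [0, 0, 0, 0, 0, 17, 0.5],
    [0, 0, 0, 0, 0, 0, 0.5],
    [0, 0, 0, 0, 0, 0, 0.1],
    [0, 0, 0, 0, 0, 0, 0.1],
    [0, 0, 0, 0, 0, 0, 0.1],
    [0, 0, 0, 0, 0, 0, 0.1]
  ],
  "force": 20
}}

```text
time_s: 37.5
ee_pos: [460.2, 194.9, 189.4]
ee_rot: [179.9, 0.1, 148.1]
force: [-0.0, -0.3, 3.1]
gripper_width: 25.7
gripper_force: 20.0
```

{"api": "step_arm", "payload": {
  "steps": [
    [0, 0, 0, 0, 0, 0, 0.1],
    [0, 0, 0, 0, 0, 0, 0.1],
    [0, 0, 0, 0, 0, -3, 0.1],
    [0, 0, 0, 0, 0, -20, 0.1],
    [0, 0, 0, 0, 0, -45, 0.1],
    [0, 0, 0, 0, 0, -35, 0.1],
    [0, 0, 0, 0, 0, -17, 0.1],
    [0, 0, 0, 0, 0, 0, 0.1]
  ]
}}

```text
time_s: 38.5
ee_pos: [460.1, 194.9, 309.4]
ee_rot: [179.9, 0.1, 148.1]
force: [0.1, 0.6, -1.1]
gripper_width: 25.5
gripper_force: 20.0
```

```bash
python3 - <<'E'
from h import *
f=np.load("w11.npy",allow_pickle=True).item();h=cv2.cvtColor(f["image"],cv2.COLOR_BGR2HSV)
for nm,lo,hi,z in [("jar",(22,120,100),(35,255,255),185),("blk",(0,0,0),(180,255,50),165)]:
    m=cv2.inRange(h,lo,hi);m[265:]=0
    for c in cv2.findContours(m,0,cv2.CHAIN_APPROX_NONE)[0]:
        if cv2.contourArea(c)>300: print(nm,c.reshape(-1,2).mean(0),[np.round(v,1) for v in cv2.minAreaRect(cast(f,c.reshape(-1,2),z)[:,:2].astype(np.float32))])
print([cast(f,p,z)[0].round(1) for p,z in [((411,30),232),((384,65),146),((379,65),146)]])
print("glue pred",proj(f,[[369.5,306.2,232],[369.5,306.2,190],[369.5,306.2,146]]), "corners", proj(f,[[345.5+36*.521+33*.853,298+36*.853-33*.521,160],[345.5-36*.521+33*.853,298-36*.853-33*.521,160]]))
E
```

```text
jar [334.45502646  27.82539683] [array([338. , 283.9]), array([35.5, 32.8]), np.float64(58.3)]
blk [614.86111111 237.59722222] [array([581.1, 408.1]), array([24.4, 58.3]), np.float64(29.5)]
blk [474.07277628 102.2884097 ] [array([426. , 349.1]), array([63.9, 55.8]), np.float64(62.8)]
blk [390.96103896  51.63636364] [array([366.5, 313.3]), array([27.5, 43.8]), np.float64(2.2)]
[array([368.2, 307.1, 232. ]), array([369.8, 309.4, 146. ]), array([367.8, 306.2, 146. ])]
glue pred [[410.69928726  33.41687863]
 [392.75962725  53.12507044]
 [380.11296277  67.07419308]] corners [[405.55764359  88.33729355]
 [305.66818797  88.75556305]]
```

{"api": "step_arm", "payload": {
  "steps": [
    [0, 0, 0, 33.7, 9.3, 0, 0.1],
    [0, 0, 0, 33.7, 9.3, 0, 0.1],
    [0, 0, 0, 33.7, 9.3, 0, 0.1],
    [0, 0, 0, 33.7, 9.3, 0, 0.1],
    [0, 0, 0, 33.6, 9.1, 0, 0.1],
    [0, 0, 0, 0, 0, 0, 0.1],
    [0, 0, 0, 0, 0, 0, 0.1],
    [0, 0, 0, 0, 0, 0, 0.1]
  ]
}}

```text
time_s: 39.5
ee_pos: [341.7, 322.3, 308.2]
ee_rot: [-179.9, 0.0, 148.0]
force: [-0.2, -1.0, -0.2]
gripper_width: 25.6
gripper_force: 20.0
```

{"api": "step_arm", "payload": {
  "steps": [
    [0, 0, 0, 0, 0, 15, 0.1],
    [0, 0, 0, 0, 0, 25, 0.1],
    [0, 0, 0, 0, 0, 25, 0.1],
    [0, 0, 0, 0, 0, 15, 0.1],
    [0, 0, 0, 0, 0, 10, 0.1],
    [0, 0, 0, 0, 0, 0, 0.1],
    [0, 0, 0, 0, 0, 0, 0.1],
    [0, 0, 0, 0, 0, 0, 0.1]
  ]
}}

```text
time_s: 40.5
ee_pos: [341.6, 323.4, 219.5]
ee_rot: [179.9, 0.0, 148.1]
force: [0.1, 0.6, -0.2]
gripper_width: 25.4
gripper_force: 20.0
```

```bash
python3 - <<'E'
from h import *
s=state();p=s["ee_pos"];print(p,s["ee_rot"])
for n in("scene","side"):
    f=grab(n);h=cv2.cvtColor(f["image"],cv2.COLOR_BGR2HSV);cv2.imwrite(f"pics/{n}12.png",f["image"])
    m=cv2.inRange(h,(0,150,150),(9,255,255));o=proj(f,p+[0,0,39.6])[0].astype(int)
    k=np.zeros_like(m);k[o[1]-25:o[1]+25,o[0]-25:o[0]+25]=1;ys,xs=np.nonzero(m*k)
    print(n,o,(xs.mean(),ys.mean(),len(xs)) if len(xs) else None)
E
```

```text
[341.64138054 323.38121529 219.46513674] [1.79907090e+02 2.49998485e-02 1.48119570e+02]
scene [263 220] None
side [257 180] (np.float64(264.3333333333333), np.float64(182.66666666666666), 3)
```

Torch in position; lowering to the floor.

{"api": "step_arm", "payload": {
  "steps": [
    [0, 0, 0, 0, 0, 10, 0.1],
    [0, 0, 0, 0, 0, 8, 0.1],
    [0, 0, 0, 0, 0, 4, 0.1],
    [0, 0, 0, 0, 0, 2, 0.1],
    [0, 0, 0, 0, 0, 0.8, 0.1],
    [0, 0, 0, 0, 0, 0, 0.1],
    [0, 0, 0, 0, 0, 0, 0.1],
    [0, 0, 0, 0, 0, 0, 0.1]
  ]
}}

```text
time_s: 41.6
ee_pos: [341.4, 323.1, 194.1]
ee_rot: [180.0, 0.0, 148.1]
force: [0.1, 0.3, -1.0]
gripper_width: 25.6
gripper_force: 20.0
```

{"api": "step_arm", "payload": {
  "steps": [
    [0, 0, 0, 0, 0, 0.5, 0.1],
    [0, 0, 0, 0, 0, 0.5, 0.1],
    [0, 0, 0, 0, 0, 0.3, 0.1],
    [0, 0, 0, 0, 0, 0, 0.1],
    [0, 0, 0, 0, 0, 0, 0.1],
    [0, 0, 0, 0, 0, 0, 0.1],
    [0, 0, 0, 0, 0, 0, 0.1],
    [0, 0, 0, 0, 0, 0, 0.1]
  ]
}}

```text
time_s: 42.6
ee_pos: [341.4, 323.1, 193.3]
ee_rot: [180.0, 0.0, 148.1]
force: [-0.6, -1.3, 5.4]
gripper_width: 25.4
gripper_force: 20.0
```

{"api": "step_arm", "payload": {
  "steps": [
    [0, 0, 0, 0, 0, 0, 0.42],
    [0, 0, 0, 0, 0, 0, 0.42],
    [0, 0, 0, 0, 0, 0, 0.42],
    [0, 0, 0, 0, 0, -15, 0.42],
    [0, 0, 0, 0, 0, -35, 0.42],
    [0, 0, 0, 0, 0, -40, 0.42],
    [0, 0, 0, 0, 0, -30, 0.42],
    [0, 0, 0, 0, 0, 0, 0.42]
  ]
}}

```text
time_s: 43.6
ee_pos: [342.3, 323.9, 315.8]
ee_rot: [179.6, 0.1, 148.1]
force: [-0.1, 0.6, -0.8]
gripper_width: 38.0
gripper_force: 0.0
```

{"api": "step_arm", "payload": {
  "steps": [
    [0, 0, 0, -30, 0, 0, 0.42],
    [0, 0, 0, -30, 0, 0, 0.42],
    [0, 0, 0, -30, 0, 0, 0.42],
    [0, 0, 0, -30, 0, 0, 0.42],
    [0, 0, 0, -20, 0, 0, 0.42],
    [0, 0, 0, 0, 0, 0, 0.42],
    [0, 0, 0, 0, 0, 0, 0.42],
    [0, 0, 0, 0, 0, 0, 0.42]
  ]
}}

```text
time_s: 44.6
ee_pos: [459.4, 249.6, 312.8]
ee_rot: [180.0, -0.0, 148.2]
force: [0.1, -0.9, 0.7]
gripper_width: 38.1
gripper_force: 0.0
```

```bash
python3 - <<'E'
from h import *
s=state();print(s["ee_pos"],s["force"])
f=grab("wrist");b=grab("scene")
cv2.imwrite("pics/w13.png",np.hstack([f["image"][:450,120:520],cv2.resize(b["image"][190:340,225:358],(399,450),interpolation=cv2.INTER_CUBIC)]))
E
```

```text
[459.40585884 249.56960711 312.79360713] [ 0.14769652 -0.90641842  0.65607743]
```

View pics/w13.png

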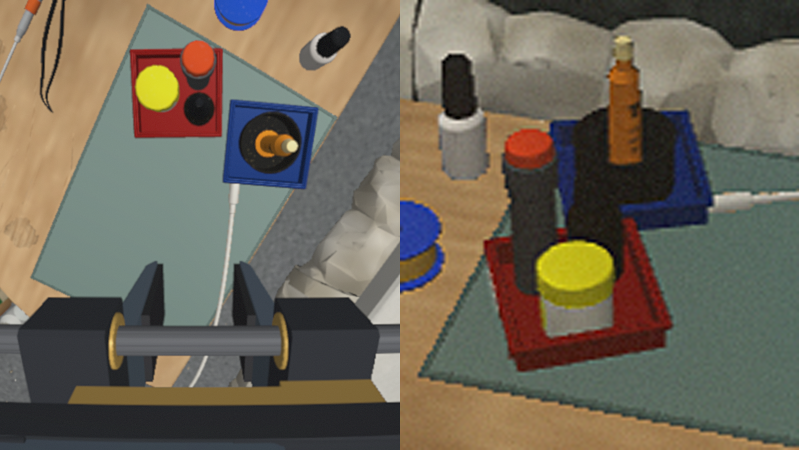

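The last view shows jar (157,88), torch (198,60) and glue (199,108) upright on the red tray's floor. The tin, with the syringe upright inside, is in the blue tray, and the lacquer and spool haven't moved. Handing in.

```bash
python3 -c "
from workcell import *
print(job_done())"
```

```text
the job is handed in; nothing more can be done
None
```

Both kits are made up and the job was handed in at about 45 s of the 117 s allowed; the final pictures show everything upright in place, with the lacquer bottle and spool untouched.

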